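Hang the pail on the rinse rail

ROBOT

A 6-joint arm with a two-finger parallel gripper is mounted at the origin on the work surface. World frame = base frame: x ahead of the robot, y to its left, z up, the work surface at z = 0. Lengths are in m, angles in rad, forces in N, time in s.
With the tool pointing down it reaches from about 0.375 to 0.9 m from the base axis. Payload 3.1 kg.
Tool frame: the origin (TCP) lies midway between the tips of the shut fingers; the grasp point (between the pads) lies 19 mm behind it; z points along the fingers, y is the line along which they close (so a half turn about z gives the same grasp; the last joint's range is limited). The gripper opens to 85 mm and grips with 20 to 120 N. Pads are 22 mm wide; open, the fingers measure 114 mm over their backs; the gripper's body (76 mm by 85 mm) begins 54 mm behind the grasp point. The pads swing forward as they close: fully open they stand 13 mm farther back than shut.
Start: joints at [-0.178, 0.527, 1.433, -0, 1.181, -0.178], TCP at [0.625, 0, 0.231] pointing down, gripper open.
Joint ranges: [-3.08, 3.08], [-0.75, 2.2], [0.22, 2.44], [-1.43, 4.57], [0, 2.65], [-2.85, 2.85]. Speed limits (rad/s): [2.79, 2.79, 3.14, 3.14, 3.14, 3.14].

INTERFACE

Orientations are given as a unit quaternion [w, x, y, z].
In Python, from workcell import * gives the robot as it stands.
- The arm moves only by the tool step_arm, never from a script. Its argument "motion" is a list that holds one entry, the list of rows, each a list of 5 numbers: the closure in counts, from 0 (fully open) to 255 (shut), then the shift along the tool's x, y, z in cm, then the turn about the tool's z in degrees. In form: [[[hand, dx, dy, dz, twist], ...]]. A call has 1 to 5 rows; each row is the pose to reach, as a shift and turn from the pose commanded when the call began, along the tool's axes at that moment; what a row does not reach only later rows make up. A row lasts 1/8 s, in which the tool goes at most 62.5 mm and 10.7 degrees, less where a joint would pass 70% of its speed; a pose out of reach is approached as far as the arm can. A call with a gripper value outside its range is refused whole. The fingers move at their own pace and stop on an object; "force" is the grip in N (left out, the last holds). Time passes only in rows, so rows that repeat a pose let the fingers close. It gives the time, the measured TCP pose, the force, the opening and the grip force at its end, in the units of the state.
- get_state(): the state, without advancing time (a new reading comes with each control period).
- read_camera(name): name is "scene" or "side" or "wrist"; returns a dict with "color" (400x640x3 uint8, blue, green, red), "range_z" (400x640 float32, m along the optical axis (not along the pixel's ray), 0 where there is no reading), "fx", "fy", "cx", "cy" (pixels), "D" ([k1, k2, p1, p2, k3] as OpenCV has them; the pictures are not rectified), "position" and "rotation" of the camera in the world; the wrist camera has in their place "hand_eye" (4x4, takes a point from camera to tool coordinates, whose origin is the TCP and whose axes are the flange's). Camera axes: x right, y down, z forward; pixel columns grow to the right and rows downward; lengths in m; the calibration is good to about 2 mm. A picture is of the moment at which its call begins: read the wrist's pose just before it.
- job_done(): hands the job in; it is judged then, once.
Trained networks look in a picture, given as the dict that the camera call returned (one of the last four; its "shot" number tells which), for a name from the list of things; names that differ only in an ending like _2 or _b are one class to them, and where a whole thing is asked for, a point or a joint stands for the part that bears it (a point fixed in the world has none). Each returns a list of dicts, best first, with "conf" (0 to 1); they miss things now and then, are a little off and sometimes report something else, mostly with a low value. They report only what shows in the picture. A call takes as long as a camera call. They do not tell look-alikes from the thing itself.
- outline_of(label, picture): "region" (400x640 bool, what is visible of it) and "extent" ([left, top, right, bottom] in pixels, round what is visible of it).
The state is a dict: "t": time; "q": joint angles; "qd": joint speeds; "tau": joint torques, N m; "tool_pos": TCP position; "tool_rot": TCP orientation; "contact_force": force on the tool from outside, world axes, zero at the start; "wrist_torque": the same for the moment, N m; "grip_width": finger opening in m; "gripper_force": force on a finger pad.
Only numpy, scipy, OpenCV 4.12 (cv2) and the standard library are available. Lean on these libraries where they do the work, as an engineer would, in place of code of your own. Each camera call takes 0.05 s, during which the arm holds its last target. There are 200 camera calls.

TASK

Take the red-tabbed S-hook out of its white holder and hook it over the rail, gently sliding it along the top edge until it drops fully into the notch, and let go of it there. Then hang the small steel pail by its bail from the hook's lower curl, keeping the pail upright, and leave it hanging still with the hook still seated in the notch. Do not force the hook against the rail, and leave everything else on the bench where it is.

Things in the scene. Friction and masses are not known exactly. Their poses are not given: they have to be found in the camera images.
- hook_grip (a point): Grip point in the red tab (30 mm in x, 10 thick in y, 42 tall; point 21 mm below its top) on top of a loose S-hook of 8 mm round steel, 176 mm tall, 0.12 kg. Pinch it across y. It starts upright in a white holder (85 x 50 x 40 mm, slot 30 mm deep): lift at least 35 mm straight up. Axes: z up the hook, x away from the robot; the hook lies flat in its x-z plane.
- hook_crown (a point): Inside top of the S-hook's upper curl, which rests on the rail: 34 mm straight below hook_grip, same axes. The curl opens downward, 24 mm wide inside (12 mm either side of this point): its shank is on the -x side, its tip on the +x side, ending 22 mm below this point. The shank runs straight down for 56 mm below this point before it slants to the +x side.
- hook_bowl (a point): Inside bottom of the S-hook's lower curl, which carries the bail: 120 mm straight below hook_crown, same axes. The curl opens upward, 24 mm wide inside (12 mm either side); its tip is on the -x side with its top 22 mm above this point; the shank, on the +x side, rises straight to 36 mm above this point, then slants over to the -x side.
- hook: The S-hook; origin at the middle of its foot, 162 mm below hook_grip and 8 mm below hook_bowl; same axes.
- rail: Fixed rigid steel rail: level bar along y on two 14 mm posts at y = -165 and +165 mm, 280 mm tall. Origin on the bench between them, x away from the robot. A 240 mm aluminium strip clamped on the bar has a flat top edge with ONE square notch, 12 mm wide along y, 7 mm deep. The notch is anywhere within 30 mm either side of the middle: not measured, to be felt for or seen.
- rail_mid (a point): Middle of the rail at the height of the strip's top edge, 287 mm above the bench; axes as the rail's. Bar and strip are 10 mm thick in x and together reach 20 mm down from here. The strip's ends lie at least 90 mm from the middle.
- pail_grip (a point): Grip point in the blue upright fin (46 mm in x, 10 thick in y, 36 tall; point 14 mm below its top, 15 mm from its outer end) at the front of a loose steel pail, about 0.25 kg, 90 mm wide at the rim, 70 mm tall. The point is 72 mm to -x of the pail's axis, 58 mm above its underside. Pinch it across y; the tool may lean back towards the robot.
- pail_bail (a point): Middle of the top of the pail's stiff bail, on the bar's centre line: a fixed upright arch of 6 mm round bar in the pail's y-z plane, straight and level along y for 20 mm either side. 130 mm above the pail's underside, 60 mm above its rim, on its axis; 72 mm to +x of and 72 mm above pail_grip. Axes as the pail's, z up.
- pail: The pail; origin at the centre of its underside.
- beaker: Bystander, leave alone: clear glass beaker, 64 mm wide, 75 mm tall; origin at the centre of its underside.
- wash_bottle: Bystander, leave alone: white wash bottle with red cap, 64 mm wide, 170 mm tall; origin at the centre of its underside.
- jar: Bystander, leave alone: amber jar with blue lid, 56 mm wide, 80 mm tall; origin at the centre of its underside.
- glove_carton: Bystander, leave alone: blue glove carton, 120 x 230 x 75 mm; origin at the centre of its underside.
- tip_rack: Bystander, leave alone: orange pipette tip rack, 85 x 120 x 45 mm; origin at the centre of its underside.
- towel_roll: Bystander, leave alone: white paper-towel roll, 116 mm wide, 250 mm tall; origin at the centre of its underside.
- spatula: Bystander, leave alone: spatula lying flat; origin on its length, near its middle.
Not all that is in view belongs to the job. What is shaped like the hook but blue or purple is not meant.

How it is judged:
By the outcome, as a careful person would: the job done as asked, in the order asked, and still so for the second after the job is handed in, with the robot touching nothing.
It also fails if it takes over 72 s, if anything falls off the work surface, if the arm or the gripper's body presses on something with over 40 N, if the wrist force passes 120 N, or if a joint passes its speed limit or range.

## Working session

There is one attempt and no reset: what is moved stays moved. The work goes in short steps, Python scripts to look and compute and a tool call to move; the robot and the scene stay as the last step left them, time stands still between calls to the robot, and variables do not carry over. Pictures are saved under pics/ and viewed, at most 10 in all, crops included, and the job is handed in when it is done.

Besides the shell and the picture viewer there is one more tool, called after "Call:" as a command line: name --argument value ..., lists and objects as JSON in quotes. step_arm: Moves the arm, as the interface text tells. Its arguments: {"type":"object","properties":{"motion":{"type":"array"},"force":{"type":"number"}},"required":["motion"]}

```bash
ls; mkdir -p pics
cat > h.py <<'E'
from workcell import *
import numpy as np, cv2
from scipy.spatial.transform import Rotation as R
def toolT():
    s=get_state(); q=s["tool_rot"]; T=np.eye(4)
    T[:3,:3]=R.from_quat([q[1],q[2],q[3],q[0]]).as_matrix(); T[:3,3]=s["tool_pos"]; return T
def cam(name):
    T=toolT(); p=read_camera(name)
    if "hand_eye" in p: p["T"]=T@np.array(p["hand_eye"])
    else:
        M=np.eye(4); r=np.array(p["rotation"]); 
        M[:3,:3]=r if r.shape==(3,3) else R.from_quat([r[1],r[2],r[3],r[0]]).as_matrix()
        M[:3,3]=p["position"]; p["T"]=M
    return p
def K(p): return np.array([[p["fx"],0,p["cx"]],[0,p["fy"],p["cy"]],[0,0,1.]])
def world(p,uv,z=None):
    uv=np.asarray(uv,float).reshape(-1,2)
    if z is None: z=p["range_z"][uv[:,1].astype(int),uv[:,0].astype(int)]
    n=cv2.undistortPoints(uv[:,None],K(p),np.array(p["D"],float))[:,0]
    c=np.c_[n,np.ones(len(n))]*np.reshape(z,(-1,1))
    return c@p["T"][:3,:3].T+p["T"][:3,3]
def region_pts(p,reg):
    v,u=np.nonzero(reg&(p["range_z"]>0)); return world(p,np.c_[u,v]), np.c_[u,v]
def pix(p,X):
    Ti=np.linalg.inv(p["T"]); X=np.atleast_2d(X)
    rv=cv2.Rodrigues(Ti[:3,:3])[0]
    return cv2.projectPoints(X.astype(float),rv,Ti[:3,3],K(p),np.array(p["D"],float))[0][:,0]
E
python3 - <<'E'
from h import *
ims=[]
for n in ("scene","side"):
    p=cam(n); cv2.imwrite(f"pics/{n}0.png",p["color"]); print(n,p["T"].round(3).tolist())
    for l in ("hook","pail","rail","beaker","wash_bottle","jar","glove_carton","tip_rack","towel_roll","spatula","hook_grip","pail_grip","pail_bail"):
        for o in outline_of(l,p)[:3]:
            if o["conf"]<.2: continue
            X,_=region_pts(p,o["region"])
            print(l,round(o["conf"],2),[int(a) for a in o["extent"]],X.min(0).round(3),np.median(X,0).round(3),X.max(0).round(3)) if len(X) else print(l,o["extent"])
E
```

```text
pics
scene [[0.311, 0.573, -0.758, 1.513], [0.95, -0.183, 0.252, -0.329], [0.006, -0.799, -0.602, 0.932], [0.0, 0.0, 0.0, 1.0]]
hook 0.76 [228, 199, 240, 240] [ 0.265 -0.287 -0.003] [ 0.512 -0.278  0.149] [ 0.529 -0.254  0.19 ]
hook 0.71 [193, 203, 211, 246] [ 0.282 -0.395 -0.003] [ 0.467 -0.374  0.138] [ 0.481 -0.355  0.18 ]
hook 0.55 [221, 231, 236, 276] [ 0.608 -0.334 -0.002] [ 0.631 -0.318  0.141] [ 0.637 -0.295  0.178]
pail 0.68 [360, 187, 383, 226] [ 0.322  0.114 -0.002] [0.495 0.191 0.047] [0.662 0.304 0.268]
pail 0.67 [226, 203, 240, 243] [ 0.31  -0.287 -0.002] [ 0.51  -0.279  0.124] [ 0.529 -0.269  0.19 ]
rail 0.74 [361, 185, 383, 223] [ 0.323  0.139 -0.002] [0.494 0.191 0.048] [0.657 0.304 0.164]
rail 0.65 [266, 178, 393, 284] [ 0.268 -0.21  -0.004] [ 0.658 -0.05   0.199] [0.708 0.338 0.292]
beaker 0.83 [304, 194, 321, 214] [ 0.36  -0.08  -0.001] [0.413 0.003 0.041] [0.659 0.04  0.27 ]
wash_bottle 0.76 [429, 181, 449, 227] [ 0.439  0.366 -0.003] [0.616 0.387 0.096] [0.636 0.55  0.176]
jar 0.71 [413, 180, 431, 208] [ 0.444  0.383 -0.   ] [0.48  0.403 0.052] [0.497 0.441 0.08
[... 2547 characters left out ...]
6 [385, 238, 404, 278] [ 0.617 -0.336  0.001] [ 0.622 -0.316  0.131] [ 0.74  -0.256  0.18 ]
hook_grip 0.74 [363, 275, 374, 324] [ 0.447 -0.39  -0.003] [ 0.457 -0.378  0.139] [ 0.536 -0.314  0.18 ]
hook_grip 0.55 [352, 244, 362, 291] [ 0.485 -0.286 -0.002] [ 0.505 -0.279  0.131] [ 0.624 -0.172  0.189]
pail_grip 0.85 [240, 187, 273, 218] [ 0.408  0.151 -0.   ] [0.488 0.192 0.049] [0.539 0.284 0.123]
pail_bail 0.85 [243, 186, 272, 214] [ 0.408  0.151 -0.003] [0.488 0.192 0.049] [0.569 0.326 0.123]
pail_bail 0.73 [244, 136, 265, 180] [ 0.492  0.215 -0.001] [0.587 0.382 0.085] [0.697 0.619 0.176]
pail_bail 0.68 [347, 191, 387, 230] [ 0.638 -0.192 -0.003] [ 0.765 -0.051  0.044] [0.867 0.068 0.194]
```

Run:
```python
import cv2
a=cv2.imread("pics/scene0.png")[160:330,120:500]
b=cv2.imread("pics/side0.png")[110:350,190:490]
a=cv2.resize(a,None,fx=2.1,fy=2.1,interpolation=cv2.INTER_CUBIC)
cv2.imwrite("pics/c1.png",a)
h=cv2.imread("pics/scene0.png")[190:290,180:260]; h=cv2.resize(h,(400,500),interpolation=cv2.INTER_CUBIC)
s=cv2.imread("pics/side0.png")[230:330,335:415]; s=cv2.resize(s,(400,500),interpolation=cv2.INTER_CUBIC)
cv2.imwrite("pics/c2.png",cv2.hconcat([h,s]))
```

```text
(no output)
```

View pics/c1.png

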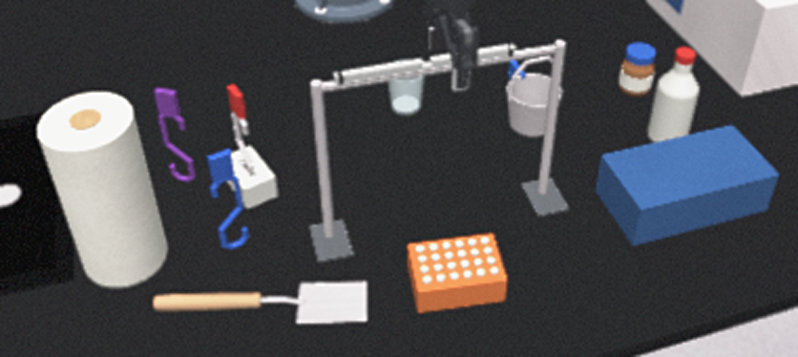

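View pics/c2.png

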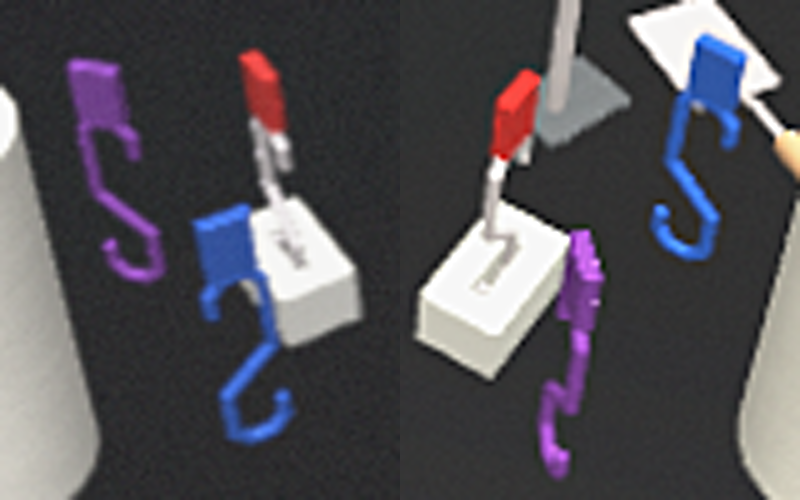

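Three hook-shaped things show up. Purple is at scene (202,225) and blue at (228,253), both standing free. Red is at (234,215) in the white holder, and it's the only one with a red tab and a holder, so that's the target. In the side view it's at (355,262). Next I'll measure red tab, holder, rail and pail.

Run:
```python
from h import *
def yaw(X):
    c=X[:,:2]-np.median(X[:,:2],0); w,v=np.linalg.eigh(c.T@c/len(c)); return np.degrees(np.arctan2(v[1,1],v[0,1])), np.sqrt(w)*1000
for n in ("scene","side","wrist"):
    p=cam(n); hsv=cv2.cvtColor(p["color"],cv2.COLOR_BGR2HSV); H,S,V=hsv[...,0],hsv[...,1],hsv[...,2]
    v,u=np.indices(H.shape); X=world(p,np.c_[u.ravel(),v.ravel()],p["range_z"].ravel()).reshape(400,640,3); ok=p["range_z"]>0
    def box(x0,x1,y0,y1,z0,z1): return ok&(X[...,0]>x0)&(X[...,0]<x1)&(X[...,1]>y0)&(X[...,1]<y1)&(X[...,2]>z0)&(X[...,2]<z1)
    red=box(.44,.57,-.34,-.22,.1,.25)&((H<8)|(H>172))&(S>120)
    hol=box(.42,.6,-.36,-.2,.034,.046)&(S<60)&(V>120)
    fin=box(.35,.6,.05,.3,.02,.12)&(H>95)&(H<130)&(S>120)
    rail=box(.55,.75,-.25,.25,.272,.3)&(S<60)&(V>90)
    bail=box(.4,.6,.1,.3,.1,.15)&(S<60)
    for nm,m in (("red",red),("holder",hol),("fin",fin),("rail",rail),("bail",bail)):
        P=X[m]
        if len(P)>5: print(n,nm,len(P),P.min(0).round(3),P.mean(0).round(3),P.max(0).round(3),"yaw %.1f"%yaw(P)[0],yaw(P)[1].round(1))
    if n=="wrist": cv2.imwrite("pics/w0.png",p["color"])
    for o in outline_of("pail",p)[:1]:
        P,_=region_pts(p,o["region"]); P=P[(P[:,2]>.06)&(P[:,2]<.075)]
        if len(P)>5: print(n,"pail rim",len(P),cv2.minEnclosingCircle(P[:,:2].astype(np.float32)))
```

```text
scene red 85 [ 0.489 -0.287  0.146] [ 0.513 -0.278  0.172] [ 0.524 -0.269  0.189] yaw -159.6 [ 3.5 10.4]
scene holder 237 [ 0.461 -0.298  0.034] [ 0.516 -0.273  0.04 ] [ 0.554 -0.242  0.046] yaw -170.1 [14.1 26.3]
scene fin 31 [0.409 0.189 0.043] [0.427 0.193 0.066] [0.458 0.2   0.078] yaw -168.8 [ 3.  13.6]
scene rail 651 [ 0.576 -0.191  0.272] [ 0.656 -0.039  0.281] [0.678 0.149 0.298] yaw 88.0 [ 8.7 94. ]
scene bail 45 [0.492 0.155 0.104] [0.5   0.186 0.126] [0.506 0.226 0.136] yaw 92.5 [ 2.3 21.9]
scene pail rim 141 ((0.4766872525215149, 0.19562514126300812), 0.06811757385730743)
side red 102 [ 0.489 -0.288  0.147] [ 0.501 -0.28   0.173] [ 0.52 -0.27  0.19] yaw -169.6 [3.1 9.6]
side holder 396 [ 0.458 -0.312  0.034] [ 0.502 -0.28   0.041] [ 0.552 -0.243  0.046] yaw -169.4 [15.2 26.1]
side fin 120 [0.406 0.188 0.038] [0.429 0.193 0.059] [0.452 0.202 0.076] yaw -179.8 [ 3.  13.4]
side rail 399 [ 0.551 -0.191  0.272] [ 0.647 -0.061  0.282] [0.688 0.155 0.3  ] yaw 88.5 [13.8 87.5]
side bail 44 [0.491 0.155 0.101] [0.495 0.19  0.123] [0.5   0.239 0.135] yaw 92.8 [ 1.9 25.9]
side pail rim 176 ((0.4731965661048889, 0.19482576847076416), 0.0672171488404274)
wrist rail 16409 [ 0.572 -0.02   0.272] [0.655 0.045 0.283] [0.7   0.097 0.296] yaw 83.0 [11.5 29.4]
wrist pail rim 349 ((0.4995499849319458, 0.1635463535785675), 0.028073834255337715)
```

View pics/w0.png

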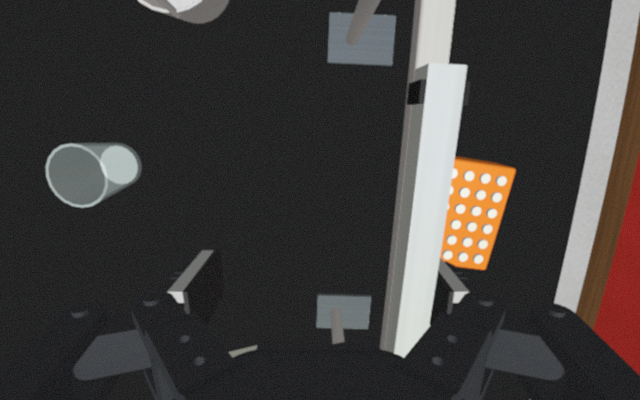

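Run:
```python
from h import *
s=get_state(); print(s["t"],toolT().round(3).tolist(),s["contact_force"],s["grip_width"])
p=cam("wrist"); print(np.array(p["hand_eye"]).round(3).tolist(),p["fx"])
print(world(p,[[452,70],[425,68],[435,200],[405,300],[395,345]]).round(3))
```

```text
1.7 [[0.0, 1.0, -0.0, 0.625], [1.0, -0.0, 0.0, 0.0], [0.0, -0.0, -1.0, 0.231], [0.0, 0.0, 0.0, 1.0]] [ 0.69708269 -0.05946053  0.13287591] 0.08544375252826275
[[-0.001, -0.965, -0.262, 0.065], [1.0, -0.001, -0.0, 0.0], [-0.0, -0.262, 0.965, -0.142], [0.0, 0.0, 0.0, 1.0]] 321.1522859216842
[[ 0.66   0.077  0.286]
 [ 0.654  0.078  0.283]
 [ 0.658  0.042  0.286]
 [ 0.652  0.01   0.286]
 [ 0.65  -0.006  0.287]]
```

Call:
step_arm --motion '[[[0,0,0,-3,0],[0,0,0,-8,0],[0,0,0,-14,0],[0,0,0,-18,0]]]'

```text
t: 2.25
tool_pos: [0.6255, -0.0, 0.4148]
tool_rot: [0.002, 0.707, 0.707, 0.001]
contact_force: [0.5, -0.2, -0.4]
grip_width: 0.0852
gripper_force: 0.0
```

Run:
```python
from h import *
p=cam("wrist"); cv2.imwrite("pics/w1.png",p["color"])
v,u=np.indices((400,640)); X=world(p,np.c_[u.ravel(),v.ravel()],p["range_z"].ravel()).reshape(400,640,3)
m=(abs(X[...,2]-.287)<.004)&(X[...,0]>.6)&(X[...,0]<.72)
P=X[m]
for y in np.arange(-.15,.16,.01):
    Q=P[abs(P[:,1]-y)<.005]
    if len(Q): print("%.3f"%y,len(Q),np.percentile(Q[:,0],[2,50,98]).round(4),np.median(Q[:,2]).round(4))
```

```text
-0.150 92 [0.6432 0.6491 0.6553] 0.2864
-0.140 87 [0.645  0.6498 0.6542] 0.2866
-0.130 93 [0.6449 0.6497 0.6547] 0.2864
-0.120 95 [0.6456 0.6504 0.6552] 0.2866
-0.110 97 [0.6456 0.6503 0.6553] 0.2865
-0.100 102 [0.6462 0.651  0.6558] 0.2866
-0.090 105 [0.6464 0.6517 0.6564] 0.2866
-0.080 108 [0.6469 0.6515 0.6569] 0.2865
-0.070 107 [0.6475 0.6522 0.6569] 0.2864
-0.060 117 [0.6476 0.6522 0.6575] 0.2866
-0.050 101 [0.6481 0.6527 0.6574] 0.2864
-0.040 7 [0.6534 0.6559 0.6584] 0.2862
-0.030 125 [0.6487 0.6539 0.6585] 0.2866
-0.020 124 [0.6493 0.6538 0.659 ] 0.2865
-0.010 129 [0.6499 0.6543 0.6595] 0.2866
0.000 137 [0.6499 0.655  0.6596] 0.2867
0.010 138 [0.6504 0.6551 0.66  ] 0.2867
0.020 144 [0.651  0.6557 0.6605] 0.2866
0.030 144 [0.6511 0.656  0.661 ] 0.2866
0.040 155 [0.6515 0.6564 0.6614] 0.2866
0.050 150 [0.6521 0.657  0.662 ] 0.2865
0.060 150 [0.6526 0.6575 0.6624] 0.2865
0.070 194 [0.6516 0.6575 0.6638] 0.2866
0.080 52 [0.6532 0.6579 0.6629] 0.2866
```

View pics/w1.png

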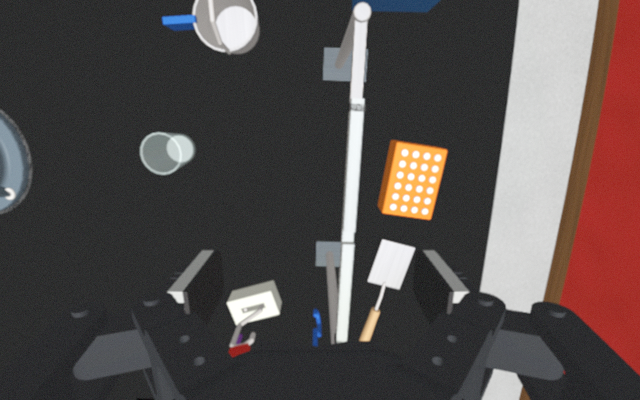

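Call:
step_arm --motion '[[[0,-5.6,-2.4,0,-10],[0,-11.2,-4.8,0,-20],[0,-16.7,-7.2,0,-30],[0,-22.3,-9.5,0,-40],[0,-27.9,-11.9,2,-50]]]'

```text
t: 2.92
tool_pos: [0.5084, -0.2753, 0.3946]
tool_rot: [0.002, 0.343, 0.939, -0.001]
contact_force: [1.1, -0.1, -0.8]
grip_width: 0.0858
gripper_force: 0.0
```

Call:
step_arm --motion '[[[0,0,0,1,-10],[0,0,0,2,-20],[0,0,0,3,-30],[0,0,0,4,-40],[0,0,0,5,-50]]]'

```text
t: 3.55
tool_pos: [0.5085, -0.273, 0.3427]
tool_rot: [-0.0, -0.087, 0.996, 0.0]
contact_force: [-0.0, 0.5, -0.8]
grip_width: 0.0854
gripper_force: 0.0
```

```bash
cat > tab.py <<'E'
from h import *
p=cam("wrist"); cv2.imwrite("pics/w2.png",p["color"])
hsv=cv2.cvtColor(p["color"],cv2.COLOR_BGR2HSV); H,S,V=cv2.split(hsv)
v,u=np.indices((400,640)); X=world(p,np.c_[u.ravel(),v.ravel()],p["range_z"].ravel()).reshape(400,640,3)
near=(np.hypot(X[...,0]-.506,X[...,1]+.279)<.07)
red=near&((H<8)|(H>172))&(S>110)&(X[...,2]>.12)
P=X[red]; print("red",len(P),P.min(0).round(4),P.max(0).round(4))
top=P[P[:,2]>np.percentile(P[:,2],97)-.006]; r=cv2.minAreaRect((top[:,:2]*1000).astype(np.float32)); print("top",len(top),r)
hol=near&(abs(X[...,2]-.04)<.006)&(S<70)&(V>120); Q=X[hol]
if len(Q)>20: print("holder",len(Q),cv2.minAreaRect((Q[:,:2]*1000).astype(np.float32)))
T=toolT(); print("tool",T.round(4).tolist(),get_state()["t"])
E
python3 tab.py
```

```text
red 446 [ 0.4435 -0.347   0.1522] [ 0.5319 -0.2301  0.485 ]
top 49 ((494.1360168457031, -297.3276062011719), (51.49813461303711, 90.35798645019531), 46.95038604736328)
holder 1731 ((507.17645263671875, -278.681396484375), (85.22797393798828, 50.01224136352539), 16.36020278930664)
tool [[-0.9844, -0.1759, -0.0026, 0.5078], [-0.1759, 0.9844, 0.0022, -0.2725], [0.0022, 0.0026, -1.0, 0.3412], [0.0, 0.0, 0.0, 1.0]] 3.6
```

```bash
sed -i 's/&(X\[...,2\]>.12)/\&(X[...,2]>.12)\&(X[...,2]<.21)/' tab.py; python3 tab.py; python3 -c "
import cv2;cv2.imwrite('pics/w2c.png',cv2.resize(cv2.imread('pics/w2.png')[100:400,170:470],(600,600)))"
```

```text
red 343 [ 0.4915 -0.2858  0.151 ] [ 0.5222 -0.2708  0.1871]
top 300 ((506.93499755859375, -278.11846923828125), (30.31413459777832, 9.342133522033691), 14.038910865783691)
holder 1735 ((507.3618469238281, -278.70941162109375), (85.42442321777344, 50.05638122558594), 16.341781616210938)
tool [[-0.986, -0.1665, -0.0024, 0.5079], [-0.1665, 0.986, 0.002, -0.2725], [0.0021, 0.0024, -1.0, 0.3419], [0.0, 0.0, 0.0, 1.0]] 3.65
```

View pics/w2c.png

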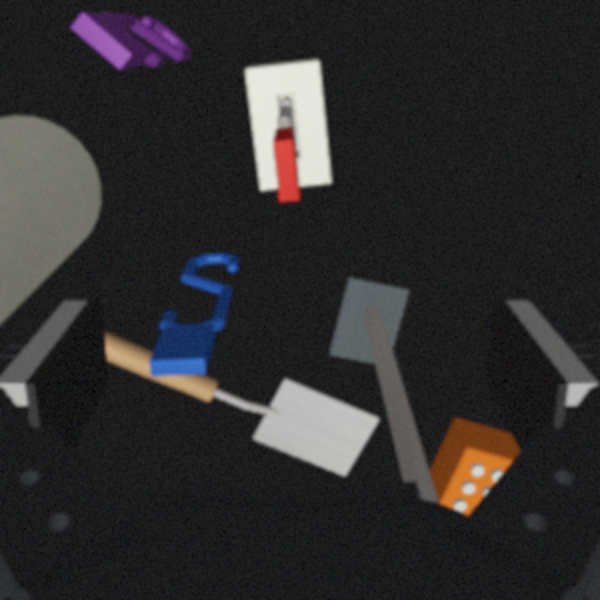

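Call:
step_arm --motion '[[[0,0.2,-0.6,4,-6],[0,0.2,-0.6,9,-6],[0,0.2,-0.6,14,-6],[0,0.2,-0.6,18,-6],[0,0.2,-0.6,19.1,-6]]]'

```text
t: 4.28
tool_pos: [0.5065, -0.2784, 0.1501]
tool_rot: [-0.002, -0.135, 0.991, 0.002]
contact_force: [0.2, 0.1, 0.6]
grip_width: 0.0853
gripper_force: 0.0
```

Run:
```python
from h import *
p=cam("wrist"); cv2.imwrite("pics/w3.png",p["color"]); T=toolT(); print(T.round(4).tolist())
hsv=cv2.cvtColor(p["color"],cv2.COLOR_BGR2HSV); H,S,V=cv2.split(hsv)
v,u=np.indices((400,640)); X=world(p,np.c_[u.ravel(),v.ravel()],p["range_z"].ravel()).reshape(400,640,3)
m=(np.hypot(X[...,0]-.507,X[...,1]+.279)<.03)&((H<8)|(H>172))&(S>110)&(X[...,2]>.12)&(X[...,2]<.21)
P=X[m]; L=(P-T[:3,3])@T[:3,:3]; print(len(P),P.min(0).round(4),P.max(0).round(4)); print("tool fr",L.min(0).round(4),L.max(0).round(4))
t=P[P[:,2]>P[:,2].max()-.006]; print(cv2.minAreaRect((t[:,:2]*1000).astype(np.float32)))
```

```text
[[-0.9637, -0.2671, -0.0031, 0.5068], [-0.2671, 0.9637, 0.0025, -0.2787], [0.0023, 0.0033, -1.0, 0.1502], [0.0, 0.0, 0.0, 1.0]]
2589 [ 0.4912 -0.2873  0.1454] [ 0.5222 -0.2698  0.1873]
tool fr [-0.0153 -0.0049 -0.0371] [0.0154 0.0053 0.0049]
((506.89739990234375, -278.5995788574219), (30.709455490112305, 10.005777359008789), 16.078590393066406)
```

Call:
step_arm --motion '[[[255,0,0,0,0],[255,0,0,0,0],[255,0,0,0,0],[255,0,0,0,0],[255,0,0,0,0]]]' --force 60

```text
t: 4.95
tool_pos: [0.5078, -0.279, 0.1532]
tool_rot: [0.0, -0.136, 0.991, 0.0]
contact_force: [-0.3, 1.4, 6.1]
grip_width: 0.009
gripper_force: 59.2
```

Call:
step_arm --motion '[[[255,0,0,0,0],[255,0,0,-1,0],[255,0,0,-2.5,0],[255,0,0,-4,0],[255,0,0,-6,0]]]'

```text
t: 5.58
tool_pos: [0.5076, -0.2794, 0.2134]
tool_rot: [-0.0, -0.136, 0.991, -0.0]
contact_force: [-0.4, 0.0, -1.1]
grip_width: 0.0092
gripper_force: 58.5
```

Call:
step_arm --motion '[[[255,0,0,-5,0],[255,0,0,-10,0],[255,-1,1.4,-12.3,3],[255,-4,5.4,-12.3,9],[255,-7,9.4,-12.3,14]]]'

```text
t: 6.2
tool_pos: [0.5502, -0.1693, 0.337]
tool_rot: [0.001, -0.012, 1.0, -0.001]
contact_force: [1.2, 0.1, -1.5]
grip_width: 0.0095
gripper_force: 58.6
```

Call:
step_arm --motion '[[[255,-3.8,2,0,4],[255,-7,5,0,4],[255,-9,7,0,4],[255,-9.5,7.5,0,4],[255,-9.5,7.5,0,4]]]'

```text
t: 6.82
tool_pos: [0.6423, -0.0924, 0.3356]
tool_rot: [-0.0, 0.021, 1.0, -0.0]
contact_force: [0.5, -0.1, -2.1]
grip_width: 0.0091
gripper_force: 58.8
```

```bash
cat > look.py <<'E'
from h import *
import sys
p=cam("wrist"); T=toolT(); s=get_state(); cv2.imwrite("pics/%s.png"%sys.argv[1],p["color"])
print("t",s["t"],"tool",T[:3,3].round(4),"yaw",np.degrees(np.arctan2(-T[1,0],-T[0,0])).round(2),"tilt",T[:3,2].round(4),"F",np.round(s["contact_force"],1),s["grip_width"])
hsv=cv2.cvtColor(p["color"],cv2.COLOR_BGR2HSV); H,S,V=cv2.split(hsv)
v,u=np.indices((400,640)); X=world(p,np.c_[u.ravel(),v.ravel()],p["range_z"].ravel()).reshape(400,640,3)
m=((H<8)|(H>172))&(S>110)&(np.linalg.norm(X-T[:3,3],axis=2)<.06)
P=X[m]
if len(P)>20:
    L=(P-T[:3,3])@T[:3,:3]; print("tab tool fr",np.percentile(L,1,axis=0).round(4),np.percentile(L,99,axis=0).round(4))
m=(abs(X[...,2]-.287)<.004)&(abs(X[...,0]-.652)<.015)&(S<70)&(V>90)
P=X[m]; f=np.polyfit(P[:,1],P[:,0],1); print("rail n",len(P),"slope deg %.2f"%np.degrees(np.arctan(f[0])),"x at -.065,-.04:",np.polyval(f,[-.065,-.04]).round(4),"z",np.median(P[:,2]).round(4))
h,e=np.histogram(P[:,1],np.arange(-.16,.1,.002)); print([(round(a,3),int(b)) for a,b in zip(e,h) if -.08<a<.01])
E
python3 look.py w4
```

```text
t 6.875 tool [ 0.642  -0.093   0.3356] yaw -2.42 tilt [-6.e-04 -6.e-04 -1.e+00] F [-0.1 -0.3 -1.3] 0.00971786950725831
tab tool fr [-0.0137 -0.0052 -0.0366] [0.0156 0.005  0.0053]
rail n 5153 slope deg 2.37 x at -.065,-.04: [0.6522 0.6532] z 0.2865
[(np.float64(-0.08), 33), (np.float64(-0.078), 50), (np.float64(-0.076), 53), (np.float64(-0.074), 58), (np.float64(-0.072), 52), (np.float64(-0.07), 51), (np.float64(-0.068), 52), (np.float64(-0.066), 51), (np.float64(-0.064), 52), (np.float64(-0.062), 57), (np.float64(-0.06), 51), (np.float64(-0.058), 58), (np.float64(-0.056), 51), (np.float64(-0.054), 53), (np.float64(-0.052), 52), (np.float64(-0.05), 49), (np.float64(-0.048), 11), (np.float64(-0.046), 0), (np.float64(-0.044), 0), (np.float64(-0.042), 0), (np.float64(-0.04), 0), (np.float64(-0.038), 1), (np.float64(-0.036), 68), (np.float64(-0.034), 51), (np.float64(-0.032), 52), (np.float64(-0.03), 52), (np.float64(-0.028), 53), (np.float64(-0.026), 53), (np.float64(-0.024), 49), (np.float64(-0.022), 57), (np.float64(-0.02), 54), (np.float64(-0.018), 48), (np.float64(-0.016), 53), (np.float64(-0.014), 51), (np.float64(-0.012), 54), (np.float64(-0.01), 50), (np.float64(-0.008), 52), (np.float64(-0.006), 55), (np.float64(-0.004), 48), (np.float64(-0.002), 54), (np.float64(0.0), 49), (np.float64(0.002), 52), (np.float64(0.004), 48), (np.float64(0.006), 53), (np.float64(0.008), 48)]
```

View pics/w4.png

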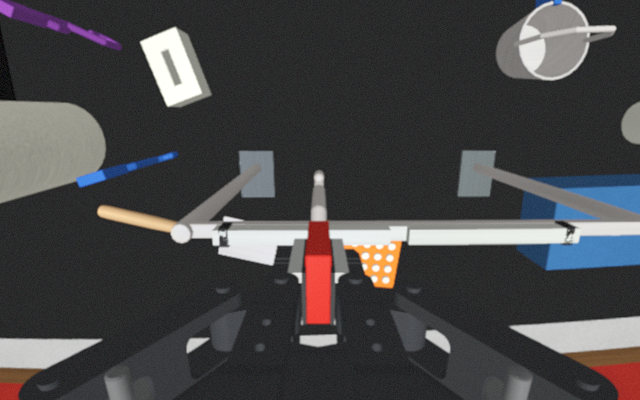

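Call:
step_arm --motion '[[[255,-0.9,1,0,0],[255,-0.9,2.2,0,0],[255,-0.9,2.7,0,0],[255,-0.9,2.7,1,0],[255,-0.9,2.7,2,0]]]'

```text
t: 7.5
tool_pos: [0.6525, -0.0657, 0.3144]
tool_rot: [-0.0, 0.021, 1.0, -0.0]
contact_force: [0.2, -0.5, -1.5]
grip_width: 0.0092
gripper_force: 58.7
```

Call:
step_arm --motion '[[[255,0,0,0.2,0],[255,0,0,0.4,0],[255,0,0,0.55,0],[255,0,0,0.7,0],[255,0,0,0.7,0]]]'

```text
t: 8.12
tool_pos: [0.6528, -0.0658, 0.3083]
tool_rot: [0.0, 0.021, 1.0, -0.0]
contact_force: [0.7, -0.1, -1.1]
grip_width: 0.0094
gripper_force: 58.7
```

Run:
```python
from h import *
s=get_state(); T=toolT(); print(T.round(4).tolist(), s["contact_force"].round(2) if hasattr(s["contact_force"],"round") else s["contact_force"], s["wrist_torque"],s["t"])
```

```text
[[-0.9991, 0.0419, 0.0, 0.6528], [0.0419, 0.9991, -0.0, -0.0658], [-0.0, -0.0, -1.0, 0.3083], [0.0, 0.0, 0.0, 1.0]] [ 0.75 -0.07 -1.15] [ 0.02021962  0.03123424 -0.04274484] 8.125
```

Call:
step_arm --motion '[[[255,0,0,0.1,0],[255,0,0,0.1,0],[255,0,0,0.2,0],[255,0,0,0.2,0]]]'

```text
t: 8.62
tool_pos: [0.6528, -0.0657, 0.3062]
tool_rot: [-0.0, 0.021, 1.0, 0.0]
contact_force: [0.2, 0.4, -1.0]
grip_width: 0.0091
gripper_force: 58.7
```

Call:
step_arm --motion '[[[255,0,0,0.1,0],[255,0,0,0.1,0],[255,0,0,0.1,0]]]'

```text
t: 9.0
tool_pos: [0.6528, -0.0657, 0.3053]
tool_rot: [-0.0, 0.021, 1.0, -0.0]
contact_force: [-0.3, -0.7, -1.6]
grip_width: 0.0094
gripper_force: 58.7
```

Call:
step_arm --motion '[[[255,0,0,0.05,0],[255,0,0,0.1,0],[255,0,0,0.1,0]]]'

```text
t: 9.38
tool_pos: [0.6528, -0.0657, 0.3042]
tool_rot: [-0.0, 0.021, 1.0, 0.0]
contact_force: [0.5, 0.9, -1.9]
grip_width: 0.0095
gripper_force: 58.7
```

Call:
step_arm --motion '[[[255,0,0,0.05,0],[255,0,0,0.05,0],[255,0,0,0.05,0]]]'

```text
t: 9.75
tool_pos: [0.6528, -0.0657, 0.3038]
tool_rot: [0.0, 0.021, 1.0, -0.0]
contact_force: [-0.5, 0.9, -1.8]
grip_width: 0.0089
gripper_force: 58.7
```

Call:
step_arm --motion '[[[255,0,0,0.05,0],[255,0,0,0.1,0],[255,0,0,0.1,0]]]'

```text
t: 10.12
tool_pos: [0.6528, -0.0657, 0.3027]
tool_rot: [-0.0, 0.021, 1.0, 0.0]
contact_force: [0.0, -0.0, -1.8]
grip_width: 0.0094
gripper_force: 58.7
```

Call:
step_arm --motion '[[[255,0,0,0.05,0],[255,0,0,0.1,0],[255,0,0,0.1,0]]]'

```text
t: 10.5
tool_pos: [0.6529, -0.0657, 0.3022]
tool_rot: [0.0, 0.021, 1.0, -0.0]
contact_force: [0.3, 0.3, 1.1]
grip_width: 0.0093
gripper_force: 58.9
```

Call:
step_arm --motion '[[[255,0,0.3,0,0],[255,0,0.7,0,0],[255,0,1.1,0,0],[255,0,1.4,0,0],[255,0,1.5,0,0]]]'

```text
t: 11.12
tool_pos: [0.6536, -0.0507, 0.3022]
tool_rot: [0.0, 0.021, 1.0, -0.0]
contact_force: [-0.0, -2.2, 2.8]
grip_width: 0.0091
gripper_force: 59.3
```

Call:
step_arm --motion '[[[255,0,0.25,0,0],[255,0,0.5,0,0],[255,0,0.75,0,0],[255,0,0.9,0,0],[255,0,0.9,0,0]]]'

```text
t: 11.75
tool_pos: [0.6535, -0.0412, 0.3012]
tool_rot: [-0.001, 0.021, 1.0, 0.0]
contact_force: [-0.0, 0.3, -0.6]
grip_width: 0.009
gripper_force: 58.7
```

Call:
step_arm --motion '[[[255,0,-0.05,0.15,0],[255,0,-0.05,0.3,0],[255,0,-0.05,0.4,0],[255,0,-0.05,0.45,0],[255,0,-0.05,0.45,0]]]'

```text
t: 12.38
tool_pos: [0.6538, -0.0423, 0.2973]
tool_rot: [-0.0, 0.021, 1.0, 0.0]
contact_force: [1.1, 0.4, -1.0]
grip_width: 0.0094
gripper_force: 58.7
```

Call:
step_arm --motion '[[[255,0,0,0.05,0],[255,0,0,0.1,0],[255,0,0,0.1,0]]]'

```text
t: 12.75
tool_pos: [0.6538, -0.0422, 0.2963]
tool_rot: [0.0, 0.021, 1.0, 0.0]
contact_force: [-0.3, -0.9, -0.7]
grip_width: 0.0088
gripper_force: 58.7
```

Call:
step_arm --motion '[[[255,0,0,0.05,0],[255,0,0,0.1,0],[255,0,0,0.1,0]]]'

```text
t: 13.12
tool_pos: [0.6539, -0.042, 0.2953]
tool_rot: [0.0, 0.021, 1.0, 0.0]
contact_force: [-0.0, 0.6, -1.2]
grip_width: 0.0094
gripper_force: 58.8
```

Call:
step_arm --motion '[[[255,0,0,0.03,0],[255,0,0,0.05,0],[255,0,0,0.05,0]]]'

```text
t: 13.5
tool_pos: [0.6539, -0.0419, 0.2952]
tool_rot: [0.0, 0.021, 1.0, 0.0]
contact_force: [-0.4, 2.5, 2.5]
grip_width: 0.0089
gripper_force: 59.2
```

Call:
step_arm --motion '[[[180,0,0,0,0],[90,0,0,0,0],[0,0,0,0,0],[0,0,0,0,0],[0,0,0,0,0]]]'

```text
t: 14.12
tool_pos: [0.6538, -0.0423, 0.2948]
tool_rot: [-0.0, 0.021, 1.0, -0.0]
contact_force: [-0.4, -0.3, 0.2]
grip_width: 0.0854
gripper_force: 0.0
```

Call:
step_arm --motion '[[[0,0,0,-2,0],[0,0,0,-5,0],[0,0,0,-10,0],[0,4,0,-12,0],[0,8,0,-12,0]]]'

```text
t: 14.75
tool_pos: [0.5741, -0.0392, 0.4172]
tool_rot: [0.003, 0.021, 1.0, -0.001]
contact_force: [0.1, -0.0, 0.7]
grip_width: 0.0853
gripper_force: 0.0
```

```bash
cat > hk.py <<'E'
from h import *
import sys
tiles=[]
for n in ("side","wrist"):
    p=cam(n); hsv=cv2.cvtColor(p["color"],cv2.COLOR_BGR2HSV); H,S,V=cv2.split(hsv)
    v,u=np.indices((400,640)); X=world(p,np.c_[u.ravel(),v.ravel()],p["range_z"].ravel()).reshape(400,640,3)
    b=(abs(X[...,0]-.655)<.06)&(abs(X[...,1]+.042)<.06)
    P=X[b&((H<8)|(H>172))&(S>110)&(X[...,2]>.28)&(X[...,2]<.36)]
    if len(P)>10: print(n,"tab",len(P),np.percentile(P,2,axis=0).round(4),np.percentile(P,98,axis=0).round(4),cv2.minAreaRect((P[P[:,2]>.32][:,:2]*1000).astype(np.float32)))
    Q=X[b&(X[...,2]>.12)&(X[...,2]<.26)]
    for z in np.arange(.14,.26,.02):
        q=Q[abs(Q[:,2]-z)<.01]
        if len(q): print("  z%.2f"%z,len(q),q.min(0).round(3),q.mean(0).round(3),q.max(0).round(3))
    c=pix(p,[[.654,-.042,.25]])[0].astype(int); 
    if n=="side":
        x0,y0=max(c[0]-50,0),max(c[1]-60,0); t=p["color"][y0:y0+100,x0:x0+100]; tiles.append(cv2.resize(t,(400,400),interpolation=cv2.INTER_CUBIC)); 
    else: tiles.append(cv2.resize(p["color"],(400,250)))
    if n=="wrist": T=toolT(); print(T.round(3).tolist())
t=cv2.copyMakeBorder(tiles[1],0,150,0,0,cv2.BORDER_CONSTANT); cv2.imwrite("pics/%s.png"%sys.argv[1],cv2.hconcat([tiles[0],t])); print(get_state()["t"])
E
python3 hk.py h1
```

```text
side tab 123 [ 0.6354 -0.0482  0.2898] [ 0.666  -0.0363  0.3304] ((650.8731079101562, -42.79736328125), (13.246517181396484, 30.13295555114746), 83.0844497680664)
  z0.16 29 [ 0.632 -0.048  0.152] [ 0.653 -0.043  0.162] [ 0.669 -0.039  0.17 ]
  z0.18 25 [ 0.632 -0.047  0.17 ] [ 0.653 -0.043  0.179] [ 0.672 -0.039  0.189]
  z0.20 13 [ 0.653 -0.047  0.19 ] [ 0.663 -0.044  0.199] [ 0.67  -0.041  0.207]
  z0.22 15 [ 0.632 -0.048  0.21 ] [ 0.642 -0.044  0.22 ] [ 0.655 -0.039  0.229]
  z0.24 17 [ 0.631 -0.047  0.231] [ 0.634 -0.042  0.241] [ 0.641 -0.038  0.25 ]
wrist tab 568 [ 0.6379 -0.0474  0.29  ] [ 0.6661 -0.0381  0.3284] ((652.6279296875, -42.657920837402344), (9.186403274536133, 29.563396453857422), 87.29996490478516)
  z0.16 57 [ 0.634 -0.048  0.156] [ 0.651 -0.044  0.16 ] [ 0.661 -0.04   0.17 ]
  z0.18 42 [ 0.634 -0.047  0.17 ] [ 0.637 -0.043  0.178] [ 0.641 -0.04   0.183]
  z0.22 17 [ 0.634 -0.046  0.223] [ 0.635 -0.042  0.227] [ 0.636 -0.039  0.23 ]
  z0.24 48 [ 0.633 -0.046  0.231] [ 0.634 -0.043  0.24 ] [ 0.636 -0.039  0.25 ]
[[-0.999, 0.042, -0.002, 0.57], [0.042, 0.999, 0.0, -0.038], [0.002, 0.0, -1.0, 0.416], [0.0, 0.0, 0.0, 1.0]]
14.85
```

View pics/h1.png

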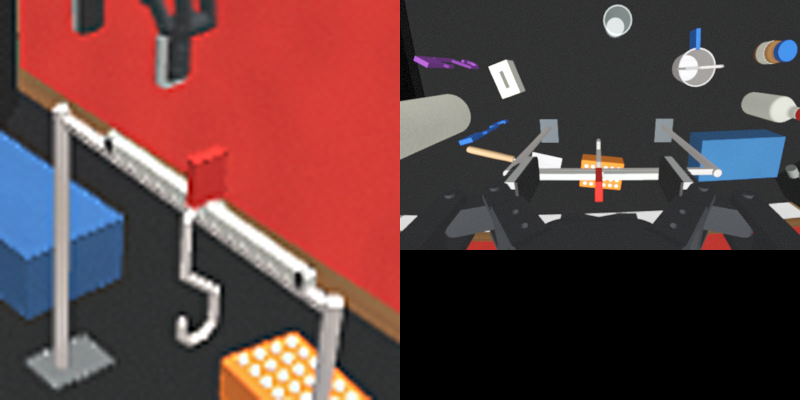

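The hook hangs upright and seated: the tab is centred on the notch, and in the side crop it sits at about (207,175). The pail is next.

Call:
step_arm --motion '[[[0,3,4.4,2,0],[0,6,8.9,5,0],[0,9,13.3,8,0],[0,12,17.8,11,0],[0,14.5,21.5,13.5,0]]]'

```text
t: 15.48
tool_pos: [0.4372, 0.1836, 0.2789]
tool_rot: [0.0, 0.021, 1.0, 0.0]
contact_force: [0.8, 1.0, 0.7]
grip_width: 0.0854
gripper_force: 0.0
```

Call:
step_arm --motion '[[[0,0.5,0.7,1,0],[0,0.5,0.7,1.5,0],[0,0.5,0.7,1.5,0]]]'

```text
t: 15.85
tool_pos: [0.4349, 0.1884, 0.2651]
tool_rot: [0.001, 0.022, 1.0, -0.0]
contact_force: [-0.7, -0.4, 0.2]
grip_width: 0.0854
gripper_force: 0.0
```

```bash
cat > pail.py <<'E'
from h import *
import sys
p=cam("wrist"); T=toolT(); s=get_state(); cv2.imwrite("pics/%s.png"%sys.argv[1],p["color"])
print("t",s["t"],"tool",T[:3,3].round(4),"yaw",np.degrees(np.arctan2(-T[1,0],-T[0,0])).round(2))
hsv=cv2.cvtColor(p["color"],cv2.COLOR_BGR2HSV); H,S,V=cv2.split(hsv)
v,u=np.indices((400,640)); X=world(p,np.c_[u.ravel(),v.ravel()],p["range_z"].ravel()).reshape(400,640,3)
r=np.hypot(X[...,0]-.49,X[...,1]-.19)<.12
fin=X[r&(H>95)&(H<130)&(S>110)&(X[...,2]>.02)]
print("fin",len(fin),np.percentile(fin,1,axis=0).round(4),np.percentile(fin,99,axis=0).round(4))
top=fin[fin[:,2]>np.percentile(fin[:,2],98)-.006]; print("fintop",len(top),cv2.minAreaRect((top[:,:2]*1000).astype(np.float32)))
b=X[r&(X[...,2]>.12)&(X[...,2]<.145)&(S<90)]
if len(b)>10: print("bail",len(b),b.min(0).round(4),np.median(b,0).round(4),b.max(0).round(4),cv2.fitLine((b[:,:2]*1000).astype(np.float32),cv2.DIST_HUBER,0,.01,.01).ravel().round(3))
rim=X[r&(abs(X[...,2]-.07)<.005)&(S<90)]
if len(rim)>10: print("rim",cv2.minEnclosingCircle((rim[:,:2]*1000).astype(np.float32)))
E
python3 pail.py p1
```

```text
t 15.9 tool [0.435  0.1883 0.2654] yaw -2.49
fin 395 [0.4109 0.1895 0.0405] [0.4543 0.2493 0.3427]
fintop 19 ((435.89056396484375, 226.09957885742188), (49.63813400268555, 11.635435104370117), 53.253692626953125)
bail 413 [0.4939 0.1664 0.12  ] [0.4967 0.1978 0.1312] [0.5013 0.2285 0.1342] [ 3.20000e-02 -9.99000e-01  4.96751e+02  1.97371e+02]
rim ((495.1155090332031, 196.0463104248047), 47.740089416503906)
```

View pics/p1.png

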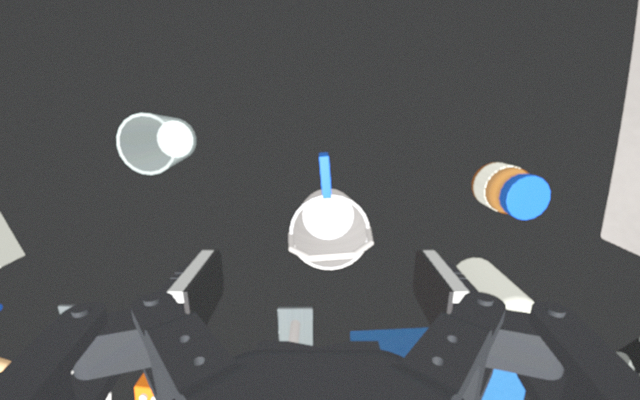

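```bash
sed -i 's/&(X\[...,2\]>.02)\]/\&(X[...,2]>.02)\&(X[...,2]<.1)]/' pail.py; python3 pail.py p2
```

```text
t 15.95 tool [0.4349 0.1883 0.2655] yaw -2.5
fin 347 [0.4109 0.1895 0.0402] [0.4546 0.2    0.073 ]
fintop 319 ((433.1125793457031, 194.7651824951172), (44.46173858642578, 9.947150230407715), 2.0276405811309814)
bail 413 [0.4934 0.1662 0.12  ] [0.4968 0.197  0.1313] [0.5011 0.2284 0.1339] [ 3.30000e-02 -9.99000e-01  4.96722e+02  1.97159e+02]
rim ((497.2341003417969, 197.04664611816406), 46.099796295166016)
```

Call:
step_arm --motion '[[[0,1,0.6,5,-4.5],[0,1,0.6,10,-4.5],[0,1,0.6,15,-4.5],[0,1,0.6,19,-4.5],[0,1,0.6,22,-4.5]]]'

```text
t: 16.58
tool_pos: [0.4249, 0.1949, 0.0436]
tool_rot: [0.0, -0.018, 1.0, 0.0]
contact_force: [1.1, 0.2, -0.6]
grip_width: 0.0854
gripper_force: 0.0
```

Call:
step_arm --motion '[[[0,0,0,0.4,0],[0,0,0,0.6,0],[0,0,0,0.6,0]]]'

```text
t: 16.95
tool_pos: [0.4247, 0.1956, 0.04]
tool_rot: [0.001, -0.018, 1.0, 0.0]
contact_force: [0.4, -0.4, 0.2]
grip_width: 0.0856
gripper_force: 0.0
```

```bash
python3 pail.py p3
```

```text
t 17.0 tool [0.4246 0.1957 0.04  ] yaw 2.09
fin 2619 [0.4108 0.1895 0.0383] [0.4493 0.1997 0.0728]
fintop 2022 ((430.6998596191406, 194.8419647216797), (40.5339241027832, 9.765355110168457), 2.3264763355255127)
bail 22674 [0.4031 0.1212 0.12  ] [0.4104 0.1945 0.1275] [0.4285 0.2669 0.1403] [ 3.40000e-02 -9.99000e-01  4.12233e+02  1.94929e+02]
rim ((418.5515441894531, 194.44796752929688), 56.86713409423828)
```

Call:
step_arm --motion '[[[0,-0.1,-0.1,0,0],[255,-0.1,-0.1,0,0],[255,-0.1,-0.1,0,0],[255,-0.1,-0.1,0,0],[255,-0.1,-0.1,0,0]]]' --force 110

```text
t: 17.62
tool_pos: [0.4245, 0.1946, 0.0388]
tool_rot: [-0.0, -0.018, 1.0, -0.0]
contact_force: [-0.2, 0.0, 0.2]
grip_width: 0.0124
gripper_force: 0.0
```

Call:
step_arm --motion '[[[255,0,0,0,0],[255,0,0,0,0],[255,0,0,-0.5,0],[255,0,0,-1.5,0],[255,0,0,-3,0]]]'

```text
t: 18.25
tool_pos: [0.4239, 0.1944, 0.0691]
tool_rot: [-0.001, -0.018, 1.0, -0.0]
contact_force: [-0.1, 0.4, -2.4]
grip_width: 0.0084
gripper_force: 107.1
```

Call:
step_arm --motion '[[[255,-0.5,-1.5,-2,1],[255,-2,-5,-3.4,2],[255,-3.4,-9,-3.4,3],[255,-4.9,-13,-3.4,4],[255,-6.2,-16.5,-3.4,4.4]]]'

```text
t: 18.88
tool_pos: [0.4927, 0.0305, 0.1033]
tool_rot: [-0.0, 0.02, 1.0, -0.0]
contact_force: [-0.3, 0.7, -2.5]
grip_width: 0.0084
gripper_force: 107.4
```

Run:
```python
from h import *
T=toolT(); print(T.round(4).tolist(),get_state()["t"])
```

```text
[[-0.9992, 0.0409, -0.0002, 0.4927], [0.0409, 0.9992, -0.0001, 0.0305], [0.0002, -0.0001, -1.0, 0.1033], [0.0, 0.0, 0.0, 1.0]] 18.875
```

Call:
step_arm --motion '[[[255,-1.2,-2.7,0,0],[255,-2.4,-5.2,0,0],[255,-3,-6.4,0,0],[255,-3,-6.6,0,0],[255,-3,-6.6,0,0]]]'

```text
t: 19.5
tool_pos: [0.5188, -0.0342, 0.1027]
tool_rot: [-0.001, 0.02, 1.0, 0.0]
contact_force: [-1.0, -0.9, -2.5]
grip_width: 0.0083
gripper_force: 107.4
```

```bash
cat > bl.py <<'E'
from h import *
import sys
T=toolT(); s=get_state(); print("tool",T[:3,3].round(4),"F",np.round(s["contact_force"],1),"t",s["t"])
tiles=[]
bx=T[0,3]+.072; by=T[1,3]-.003; bz=T[2,3]+.091; print("bail nominal",round(bx,4),round(by,4),round(bz,4))
for n in ("side","scene"):
    p=cam(n); H,S,V=cv2.split(cv2.cvtColor(p["color"],cv2.COLOR_BGR2HSV))
    v,u=np.indices((400,640)); X=world(p,np.c_[u.ravel(),v.ravel()],p["range_z"].ravel()).reshape(400,640,3)
    for nm,m in (("bail",(abs(X[...,0]-bx)<.012)&(abs(X[...,1]-by)<.022)&(abs(X[...,2]-bz)<.015)),
                 ("hook low",(abs(X[...,0]-.652)<.025)&(abs(X[...,1]+.043)<.012)&(X[...,2]>.145)&(X[...,2]<.25)),
                 ("tab",(abs(X[...,0]-.652)<.03)&(abs(X[...,1]+.043)<.02)&(X[...,2]>.295)&(X[...,2]<.36)&((H<8)|(H>172))&(S>110)),
                 ("rim",(abs(X[...,0]-bx)<.055)&(abs(X[...,1]-by)<.06)&(abs(X[...,2]-bz+.06)<.012)&(S<90))):
        P=X[m]
        if len(P)>3: print(n,nm,len(P),P.min(0).round(4),np.median(P,0).round(4),P.max(0).round(4))
    c=pix(p,[[.63,-.042,.2]])[0].astype(int); t=p["color"][max(c[1]-70,0):c[1]+70,max(c[0]-70,0):c[0]+70]
    tiles.append(cv2.resize(t,(400,400),interpolation=cv2.INTER_CUBIC))
cv2.imwrite("pics/%s.png"%sys.argv[1],cv2.hconcat(tiles))
E
python3 bl.py b1
```

```text
tool [ 0.5188 -0.0342  0.1027] F [-1.  -0.9 -2.5] t 19.5
bail nominal 0.5908 -0.0372 0.1937
side bail 22 [ 0.5871 -0.059   0.1911] [ 0.5897 -0.039   0.1957] [ 0.5927 -0.0159  0.1982]
side hook low 98 [ 0.6301 -0.0472  0.1541] [ 0.6484 -0.0442  0.1847] [ 0.673  -0.0366  0.2487]
side tab 109 [ 0.6342 -0.048   0.295 ] [ 0.6477 -0.0448  0.3155] [ 0.6695 -0.0342  0.3303]
side rim 156 [ 0.5452 -0.0844  0.1217] [ 0.5987 -0.0524  0.1303] [0.6347 0.0088 0.1454]
scene bail 24 [ 0.5913 -0.0589  0.19  ] [ 0.5941 -0.0427  0.1965] [ 0.5971 -0.0165  0.1983]
scene hook low 121 [ 0.6344 -0.0475  0.1545] [ 0.6531 -0.0441  0.201 ] [ 0.6757 -0.039   0.2498]
scene tab 96 [ 0.637  -0.0477  0.296 ] [ 0.6611 -0.0448  0.3166] [ 0.671  -0.0369  0.3305]
scene rim 204 [ 0.5395 -0.0819  0.1218] [ 0.5927 -0.04    0.1299] [0.6377 0.0064 0.1452]
```

View pics/b1.png

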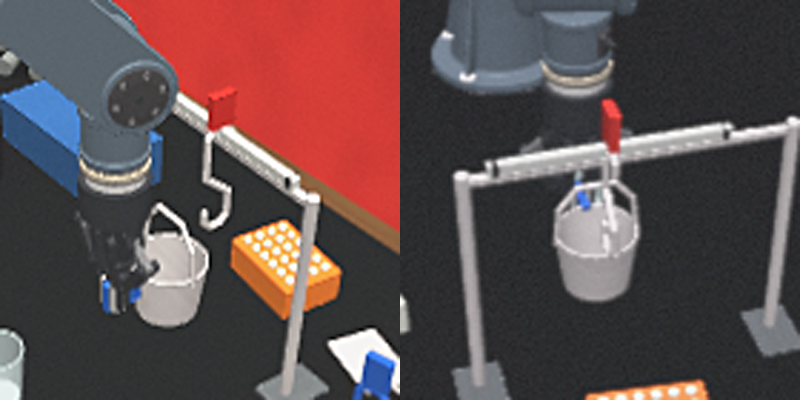

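Run:
```python
from h import *
T=toolT()
for n in ("scene","side"):
    p=cam(n); v,u=np.indices((400,640)); X=world(p,np.c_[u.ravel(),v.ravel()],p["range_z"].ravel()).reshape(-1,3)
    for z in np.arange(.15,.5,.025):
        q=X[(abs(X[:,2]-z)<.0125)&(abs(X[:,1]-T[1,3])<.09)&(X[:,0]<.627)&(X[:,0]>.4)]
        if len(q)>3: print(n,"z%.3f"%z,len(q),"dx max %.3f %.3f"%tuple(np.percentile(q[:,0],[90,99.])-T[0,3]),"y at",q[q[:,0].argmax(),1].round(3)-T[1,3].round(3))
```

```text
scene z0.150 115 dx max 0.076 0.079 y at 0.039
scene z0.175 67 dx max 0.077 0.081 y at 0.035
scene z0.200 147 dx max 0.076 0.079 y at -0.023
scene z0.225 74 dx max 0.034 0.037 y at -0.009999999999999995
scene z0.250 142 dx max 0.038 0.040 y at -0.0049999999999999975
scene z0.275 195 dx max 0.036 0.039 y at 0.0010000000000000009
scene z0.300 171 dx max 0.035 0.037 y at 0.0020000000000000018
scene z0.325 186 dx max 0.035 0.039 y at 0.023000000000000003
scene z0.350 177 dx max 0.035 0.038 y at -0.008999999999999994
scene z0.375 237 dx max 0.041 0.051 y at 0.041
scene z0.400 363 dx max 0.050 0.055 y at 0.037000000000000005
scene z0.425 581 dx max 0.042 0.051 y at 0.04
scene z0.450 243 dx max 0.026 0.035 y at 0.033
scene z0.475 277 dx max 0.001 0.012 y at 0.049
side z0.150 101 dx max 0.071 0.075 y at 0.037000000000000005
side z0.175 144 dx max 0.069 0.073 y at -0.034
side z0.200 211 dx max 0.069 0.074 y at -0.022
side z0.225 85 dx max 0.004 0.014 y at -0.03
side z0.250 176 dx max 0.008 0.020 y at -0.028999999999999998
side z0.275 206 dx max 0.008 0.026 y at -0.016999999999999994
side z0.300 176 dx max 0.008 0.021 y at -0.025999999999999995
side z0.325 189 dx max 0.007 0.022 y at -0.017999999999999995
side z0.350 109 dx max -0.008 0.005 y at -0.031
side z0.375 153 dx max 0.005 0.016 y at -0.062
side z0.400 283 dx max 0.009 0.022 y at -0.06
side z0.425 417 dx max 0.016 0.040 y at 0.031000000000000003
side z0.450 421 dx max 0.003 0.026 y at 0.04
side z0.475 389 dx max -0.018 0.000 y at 0.043000000000000003
```

Call:
step_arm --motion '[[[255,-0.5,-0.3,0,0],[255,-1.5,-0.3,0,0],[255,-2.5,-0.3,0,0],[255,-3.2,-0.3,0,0],[255,-3.5,-0.3,0,0]]]'

```text
t: 20.32
tool_pos: [0.5555, -0.0396, 0.1027]
tool_rot: [0.0, 0.02, 1.0, -0.0]
contact_force: [-0.6, 0.1, -2.5]
grip_width: 0.0085
gripper_force: 107.4
```

Call:
step_arm --motion '[[[255,-0.6,0,0,0],[255,-1.2,0,0,0],[255,-1.8,0,0,0],[255,-2.2,0,0,0],[255,-2.2,0,0,0]]]'

```text
t: 20.95
tool_pos: [0.5771, -0.0405, 0.1028]
tool_rot: [0.0, 0.02, 1.0, -0.0]
contact_force: [-0.4, -0.1, -3.3]
grip_width: 0.0083
gripper_force: 107.4
```

```bash
python3 bl.py b2
```

```text
tool [ 0.5771 -0.0405  0.1028] F [-0.4 -0.1 -3.3] t 20.95
bail nominal 0.6491 -0.0435 0.1938
side bail 26 [ 0.6444 -0.0618  0.192 ] [ 0.6471 -0.0445  0.1968] [ 0.6596 -0.0224  0.2064]
side hook low 104 [ 0.6302 -0.0523  0.1542] [ 0.6463 -0.0439  0.1949] [ 0.6711 -0.0312  0.25  ]
side tab 90 [ 0.6352 -0.0475  0.2952] [ 0.651  -0.0451  0.3131] [ 0.6662 -0.0365  0.331 ]
side rim 117 [ 0.6058 -0.0908  0.1221] [ 0.6546 -0.066   0.1295] [0.6968 0.0026 0.1455]
scene bail 31 [ 0.6399 -0.0649  0.1802] [ 0.6518 -0.0462  0.1965] [ 0.6594 -0.0226  0.2072]
scene hook low 129 [ 0.634  -0.0534  0.157 ] [ 0.6519 -0.0438  0.1985] [ 0.6744 -0.0329  0.2499]
scene tab 86 [ 0.6374 -0.0477  0.2955] [ 0.6644 -0.0443  0.3181] [ 0.6726 -0.0372  0.3309]
scene rim 218 [ 0.6018 -0.0894  0.1219] [ 0.657  -0.047   0.1312] [0.697  0.0029 0.1458]
```

Call:
step_arm --motion '[[[255,-0.3,0,0.3,0],[255,-0.3,0,0.9,0],[255,-0.3,0,1.5,0],[255,-0.3,0,2,0],[255,-0.3,0,2.2,0]]]'

```text
t: 21.68
tool_pos: [0.5794, -0.0404, 0.0802]
tool_rot: [-0.001, 0.02, 1.0, 0.0]
contact_force: [-0.0, 0.3, -1.9]
grip_width: 0.0086
gripper_force: 107.4
```

Call:
step_arm --motion '[[[255,0,0,0.15,0],[255,0,0,0.3,0],[255,0,0,0.4,0],[255,0,0,0.4,0]]]'

```text
t: 22.18
tool_pos: [0.5798, -0.0405, 0.0769]
tool_rot: [0.0, 0.02, 1.0, -0.0]
contact_force: [0.5, 0.6, -2.3]
grip_width: 0.0088
gripper_force: 107.4
```

```bash
python3 bl.py b3
```

```text
tool [ 0.5798 -0.0405  0.0769] F [ 0.5  0.6 -2.3] t 22.175
bail nominal 0.6518 -0.0435 0.1679
side bail 35 [ 0.6416 -0.064   0.1541] [ 0.6499 -0.0432  0.1673] [ 0.6637 -0.0216  0.1738]
side hook low 105 [ 0.6299 -0.0549  0.1541] [ 0.6484 -0.0439  0.1818] [ 0.6711 -0.0355  0.2499]
side tab 29 [ 0.6476 -0.0482  0.2957] [ 0.6604 -0.0462  0.3099] [ 0.6684 -0.041   0.3292]
side rim 136 [ 0.6089 -0.0892  0.096 ] [ 0.6643 -0.0591  0.1034] [ 0.6951 -0.0007  0.1196]
scene bail 45 [ 0.6398 -0.0654  0.153 ] [ 0.6534 -0.044   0.1698] [ 0.6609 -0.0224  0.181 ]
scene hook low 127 [ 0.635  -0.0545  0.153 ] [ 0.654  -0.0439  0.1989] [ 0.6761 -0.0317  0.2494]
scene tab 86 [ 0.6393 -0.0478  0.2954] [ 0.6653 -0.0444  0.3175] [ 0.6704 -0.0373  0.3311]
scene rim 235 [ 0.6065 -0.0905  0.0959] [ 0.6543 -0.0417  0.1045] [0.7005 0.002  0.1191]
```

Call:
step_arm --motion '[[[255,0,0,0.1,0],[255,0,0,0.2,0],[255,0,0,0.3,0],[255,0,0,0.3,0]]]'

```text
t: 22.78
tool_pos: [0.5797, -0.0405, 0.0737]
tool_rot: [-0.0, 0.02, 1.0, 0.0]
contact_force: [-0.2, 0.5, -2.7]
grip_width: 0.0083
gripper_force: 107.4
```

Call:
step_arm --motion '[[[255,0,0,0.05,0],[255,0,0,0.1,0],[255,0,0,0.1,0]]]'

```text
t: 23.15
tool_pos: [0.5797, -0.0406, 0.0728]
tool_rot: [-0.0, 0.02, 1.0, 0.0]
contact_force: [-0.3, 0.4, -3.0]
grip_width: 0.0086
gripper_force: 107.4
```

Call:
step_arm --motion '[[[255,0,0,0.05,0],[255,0,0,0.1,0],[255,0,0,0.1,0]]]'

```text
t: 23.52
tool_pos: [0.5799, -0.0406, 0.0719]
tool_rot: [0.0, 0.02, 1.0, -0.0]
contact_force: [-0.1, 0.0, -1.9]
grip_width: 0.0085
gripper_force: 107.4
```

Call:
step_arm --motion '[[[255,0,0,0.05,0],[255,0,0,0.1,0],[255,0,0,0.1,0]]]'

```text
t: 23.9
tool_pos: [0.5803, -0.0407, 0.0712]
tool_rot: [0.001, 0.02, 1.0, -0.0]
contact_force: [0.7, -0.4, 0.8]
grip_width: 0.0082
gripper_force: 107.7
```

Call:
step_arm --motion '[[[255,0,0,0,0],[255,0,0,0,0],[220,0,0,0,0],[215,0,0,0,0],[210,0,0,0,0]]]' --force 20

```text
t: 24.52
tool_pos: [0.5796, -0.0405, 0.0707]
tool_rot: [-0.0, 0.02, 1.0, 0.0]
contact_force: [-1.2, 0.6, 0.4]
grip_width: 0.0153
gripper_force: 0.0
```

Call:
step_arm --motion '[[[150,0,0,0,0],[80,0,0,0,0],[0,0,0,0,0],[0,0,0,0,0],[0,0,0,0,0]]]'

```text
t: 25.15
tool_pos: [0.5797, -0.0405, 0.0709]
tool_rot: [0.0, 0.02, 1.0, -0.0]
contact_force: [-0.0, 0.3, 0.3]
grip_width: 0.0856
gripper_force: 0.0
```

```bash
python3 bl.py b4
```

```text
tool [ 0.5797 -0.0405  0.0709] F [-0.   0.3  0.3] t 25.15
bail nominal 0.6517 -0.0435 0.1619
side bail 29 [ 0.6416 -0.0646  0.1569] [ 0.6508 -0.0453  0.1623] [ 0.6636 -0.0228  0.1671]
side hook low 103 [ 0.6302 -0.0539  0.1569] [ 0.6486 -0.0439  0.1813] [ 0.6712 -0.0333  0.2485]
side tab 24 [ 0.6524 -0.0486  0.296 ] [ 0.6616 -0.0456  0.3089] [ 0.666  -0.0421  0.3296]
side rim 126 [ 0.6077 -0.089   0.0899] [ 0.6695 -0.0481  0.0994] [0.6954 0.0011 0.1132]
scene bail 35 [ 0.6402 -0.0649  0.159 ] [ 0.6536 -0.0448  0.1647] [ 0.6587 -0.0234  0.1749]
scene hook low 129 [ 0.6343 -0.0543  0.1568] [ 0.6538 -0.0437  0.1969] [ 0.6755 -0.0312  0.2498]
scene tab 84 [ 0.6399 -0.0486  0.2961] [ 0.6654 -0.0444  0.3183] [ 0.6715 -0.0378  0.3306]
scene rim 241 [ 0.6078 -0.0883  0.0899] [ 0.6576 -0.0407  0.0984] [0.7003 0.0015 0.1126]
```

Call:
step_arm --motion '[[[0,1,0,0,0],[0,2.5,0,0,0],[0,4.5,0,0,0],[0,6.5,0,0,0],[0,8,0,0,0]]]'

```text
t: 25.88
tool_pos: [0.4979, -0.037, 0.0709]
tool_rot: [-0.001, 0.02, 1.0, 0.0]
contact_force: [0.2, -0.4, -0.2]
grip_width: 0.0854
gripper_force: 0.0
```

Call:
step_arm --motion '[[[0,0.5,0,-3,0],[0,0.5,0,-8,0],[0,0.5,0,-13,0],[0,0.5,0,-16,0],[0,0.5,0,-16,0]]]'

```text
t: 26.5
tool_pos: [0.4956, -0.0374, 0.2332]
tool_rot: [0.003, 0.02, 1.0, -0.001]
contact_force: [-0.3, -0.5, -0.1]
grip_width: 0.0854
gripper_force: 0.0
```

Call:
step_arm --motion '[[[0,0,0,0,0],[0,0,0,0,0],[0,0,0,0,0],[0,0,0,0,0],[0,0,0,0,0]]]'

```text
t: 27.12
tool_pos: [0.4948, -0.0371, 0.2305]
tool_rot: [-0.0, 0.02, 1.0, 0.0]
contact_force: [-0.6, 1.1, -0.4]
grip_width: 0.0848
gripper_force: 0.0
```

```bash
sed -i 's/^bx=.*\|^tiles=\[\]$/&/; s/bx=T\[0,3\]+.072; by=T\[1,3\]-.003; bz=T\[2,3\]+.091/bx,by,bz=.652,-.0435,.163/' bl.py; python3 bl.py b5
```

```text
tool [ 0.4948 -0.0371  0.2305] F [-0.6  1.1 -0.4] t 27.125
bail nominal 0.652 -0.0435 0.163
side bail 30 [ 0.642  -0.0651  0.155 ] [ 0.65   -0.0452  0.1638] [ 0.6639 -0.0338  0.1703]
side hook low 101 [ 0.6302 -0.0535  0.155 ] [ 0.6473 -0.0436  0.1818] [ 0.6734 -0.0338  0.2498]
side tab 109 [ 0.6337 -0.0484  0.2952] [ 0.6474 -0.0451  0.3156] [ 0.6673 -0.0373  0.3318]
side rim 171 [ 0.6071 -0.0905  0.0912] [ 0.6522 -0.0426  0.0995] [0.6956 0.0036 0.1142]
scene bail 39 [ 0.6405 -0.0642  0.1556] [ 0.6531 -0.0448  0.1644] [ 0.6638 -0.0231  0.1778]
scene hook low 127 [ 0.6341 -0.054   0.1556] [ 0.6538 -0.044   0.1974] [ 0.676  -0.0329  0.2499]
scene tab 95 [ 0.6367 -0.0481  0.2952] [ 0.6623 -0.0446  0.3162] [ 0.6713 -0.037   0.3304]
scene rim 226 [ 0.5983 -0.0885  0.0911] [ 0.6566 -0.0373  0.0992] [0.7014 0.0017 0.1146]
```

View pics/b5.png

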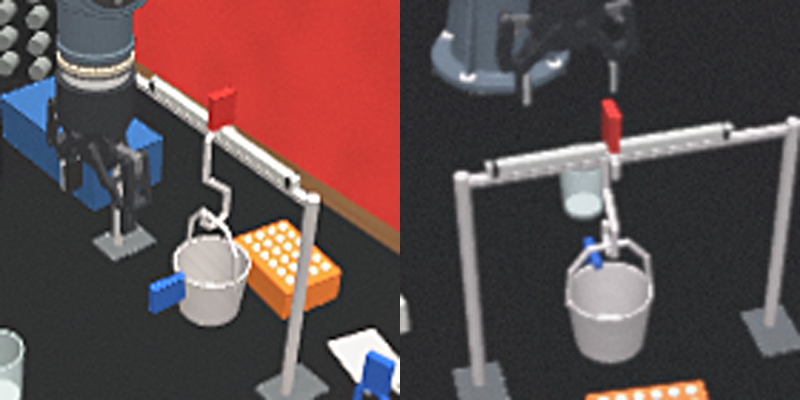

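The pail hangs upright from the hook's lower curl, with its bail in the bowl at side-crop (207,220). The hook is still seated and the gripper is clear. I'll let any swing settle, check that it's still, and hand in.

Call:
step_arm --motion '[[[0,0,0,0,0],[0,0,0,0,0],[0,0,0,0,0],[0,0,0,0,0],[0,0,0,0,0]]]'

```text
t: 27.85
tool_pos: [0.4948, -0.0371, 0.2308]
tool_rot: [-0.0, 0.02, 1.0, -0.0]
contact_force: [-0.2, -0.3, 0.1]
grip_width: 0.0852
gripper_force: 0.0
```

Call:
step_arm --motion '[[[0,0,0,0,0],[0,0,0,0,0],[0,0,0,0,0],[0,0,0,0,0],[0,0,0,0,0]]]'

```text
t: 28.48
tool_pos: [0.4948, -0.0371, 0.2308]
tool_rot: [0.0, 0.02, 1.0, 0.0]
contact_force: [-0.9, 0.3, -0.7]
grip_width: 0.0855
gripper_force: 0.0
```

Call:
step_arm --motion '[[[0,0,0,0,0],[0,0,0,0,0],[0,0,0,0,0],[0,0,0,0,0],[0,0,0,0,0]]]'

```text
t: 29.1
tool_pos: [0.4948, -0.0371, 0.2308]
tool_rot: [-0.0, 0.02, 1.0, -0.0]
contact_force: [-0.0, -0.5, 0.0]
grip_width: 0.0854
gripper_force: 0.0
```

Run:
```python
from h import *
ims=[]; 
for k in range(8):
    p=cam("side"); H,S,V=cv2.split(cv2.cvtColor(p["color"],cv2.COLOR_BGR2HSV))
    c=pix(p,[[.6,-.04,.09]])[0].astype(int); w=np.zeros(H.shape,bool); w[c[1]-25:c[1]+25,c[0]-25:c[0]+25]=1
    v,u=np.nonzero(w&(H>95)&(H<130)&(S>110)); print(len(u),u.mean().round(2),v.mean().round(2))
r=job_done(); print(r)
```

```text
140 323.91 215.76
143 324.09 215.7
141 323.92 215.8
143 324.09 215.7
141 324.09 215.62
140 323.89 215.78
141 324.08 215.62
141 324.11 215.61
the job is handed in; nothing more can be done
None
```

The red-tabbed hook is seated in the rail notch, the pail hangs still and upright from its lower curl with the gripper clear, and the job is handed in at about 29.5 s; the verdict was not returned.

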